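# Put the vial carton away in the push-latch drawer

### The job

The middle one of the three small vial cartons standing in a row is the batch now in use: put it away in the handle-less push-latch drawer. Press the drawer front so that the drawer springs out, stand the carton upright in the narrow trough behind the front (lower it in, do not drop it or tip it over), then push the drawer home so that it latches, and check that it stays shut. Leave the other two cartons standing where they are.

Things in the scene. Friction and masses are not known exactly. Their poses are not given: they have to be found in the camera images.
- drawer_box: Grey metal box with one white-fronted drawer, no handle; fixed to the worktop, left or right of the row of cartons. 122 wide (y) x 123 deep (x, front included) x 85 mm high. Origin: on the worktop under the middle of the drawer's face as it stands when latched; x points into the box (away from the robot), y to the left across the front, z up.
- drawer_face (a point): Centre of the outer face of the drawer's flat white front, 44 mm above the worktop; moves with the drawer. The front is 122 wide, 6 mm thick, reaches from 3 to 85 mm above the worktop and stands 10 mm proud of the box when latched; a grey disc 58 mm up marks where to press with the fingertips. Axes as drawer_box: press along +x.
- trough_floor (a point): Centre of the floor of the trough behind the front, 11.5 mm above the worktop, 22.5 mm behind the face; moves with the drawer, axes as drawer_box. The trough is 33 mm front to back (x), 102 mm across (y), open on top; its walls rise to 74.5 mm, above a standing carton. Only the carton's 28 mm size fits front to back, with no room there for fingers: hold it by the faces 34 mm apart.
- drawer (a joint): Opening in m towards the robot: 0 latched shut, 0.060 out. Push-push latch; a spring of 1.5 to 3 N drives it out. Press the face slowly to the stop (-0.008; takes 5 N, 9 N is ample; a brisk touch trips a force stop early) and let go: from latched it springs out within 1 s, from out it returns to 0 and stays. A push that ends short does not switch it; another full press opens it again.
- vial_carton: The carton to put away: middle one of three alike upright white cartons, 28 (x) x 34 (y) x 58 mm high, about 50 g. Origin: centre of its underside, z up; the row runs along y. Gaps to its neighbours are 5 mm, too narrow for a finger: in the row take it by front and back (28 mm apart, along x). The bare worktop before the row is the place to set it down and change the grip.
- carton_left: The same kind of carton, standing next to the middle one on its +y side (left). Origin: centre of its underside. Stays where it is.
- carton_right: The same kind of carton, next to the middle one on its -y side (right). Origin: centre of its underside. Stays where it is.

How it is judged (in metres and radians):
On the way, in this order (a step that is already met when the one before it is completed fails the run):
1. the drawer has been pressed and has sprung out (value of joint drawer above 0.05 m), for 0.2 s.
2. the middle carton stands upright on the trough floor, let go, with the drawer still out (value of joint drawer above 0.04 m and contact force between the fingers and vial_carton below 0.05 N and x of vial_carton in the frame of trough_floor between -0.008 and 0.008 m and y of vial_carton in the frame of trough_floor between -0.035 and 0.035 m and z of vial_carton in the frame of trough_floor between -0.004 and 0.004 m and angle between vial_carton's own z axis and vertical below 0.12 rad), for 0.2 s.
At the end, for the whole second after the job is handed in: The drawer is latched shut (opening within 4 mm of 0 and still), and the middle carton stands upright (within 0.12 rad) on the trough floor inside it (within 4 mm in height, 8 mm front to back, 35 mm across), let go (value of joint drawer between -0.004 and 0.004 m and velocity of joint drawer between -0.01 and 0.01 m/s and contact force between the fingers and vial_carton below 0.05 N and x of vial_carton in the frame of trough_floor between -0.008 and 0.008 m and y of vial_carton in the frame of trough_floor between -0.035 and 0.035 m and z of vial_carton in the frame of trough_floor between -0.004 and 0.004 m and angle between vial_carton's own z axis and vertical below 0.12 rad); the robot touches nothing.
It fails at once if one of the other two cartons is moved by more than 25 mm or tipped ((distance of carton_left from where it was at the start of the episode above 0.025 m or angle between carton_left's own z axis and vertical above 0.35 rad) or (distance of carton_right from where it was at the start of the episode above 0.025 m or angle between carton_right's own z axis and vertical above 0.35 rad)).
It fails at once if the middle carton is tipped over (more than 0.8 rad) (angle between vial_carton's own z axis and vertical above 0.8 rad).
It fails at once if the middle carton is dropped into the trough (falling free at more than 0.4 m/s, about 10 mm) (contact force between the fingers and vial_carton below 0.05 N and linear speed of vial_carton above 0.4 m/s and z of vial_carton in the frame of trough_floor between 0.004 and 0.09 m and x of vial_carton in the frame of trough_floor between -0.025 and 0.025 m and y of vial_carton in the frame of trough_floor between -0.06 and 0.06 m).
It also fails if it takes over 72 s, if anything falls off the work surface, if the arm or the gripper's body presses on something with over 40 N, if the wrist force passes 120 N, or if a joint passes its speed limit or range.

### The arm

A 7-joint arm with a two-finger parallel gripper is mounted at the origin on a cart in front of the work surface, level with it; the furniture and walls round the work are solid. World frame = base frame: x ahead of the robot, y to its left, z up, the work surface at z = 0. Lengths are in mm, angles in rad, forces in N, time in s.
With the tool pointing down it reaches from about 425 to 1025 mm from the base axis. Payload 9.4 kg.
Tool frame: the origin (TCP) lies midway between the tips of the shut fingers; the grasp point (between the pads) lies 19 mm behind it; z points along the fingers, y is the line along which they close (so a half turn about z gives the same grasp; the last joint's range is limited). The gripper opens to 85 mm and grips with 20 to 120 N. Pads are 22 mm wide; open, the fingers measure 114 mm over their backs; the gripper's body (76 mm by 85 mm) begins 54 mm behind the grasp point. The pads swing forward as they close: fully open they stand 13 mm farther back than shut.
Start: joints at [-1.321, 0.599, -0.003, 1.599, 0.002, 0.943, -0.08], TCP at [232.739, 686.627, 231.275] pointing down, gripper open.
Joint ranges: [-2.57, 2.57], [-0.35, 1.97], [-1.29, 1.29], [0.11, 2.56], [-1.05, 4.19], [0.11, 1.86], [-2.63, 2.63]. Speed limits (rad/s): [2.22, 2.22, 3.01, 3.01, 3.14, 3.14, 3.14].

### API

Orientations are given as a unit quaternion [w, x, y, z].
In Python, from workcell import manip gives the robot as it stands.
- The arm moves only by the tool shift_gripper, called after ">>>" as name(argument=value, ...), one argument or row to a line, values as JSON. Schema: {"type":"object","properties":{"motion":{"type":"object","properties":{"offsets":{"type":"array","items":{"type":"array","items":{"type":"number"},"minItems":7,"maxItems":7},"minItems":1,"maxItems":8}},"additionalProperties":false,"required":["offsets"]},"clamp_n":{"type":"number"},"only":{"type":"string"},"quiet":{"type":"boolean"},"lines":{"type":"string"}},"required":["motion"],"additionalProperties":false}. motion is an object whose key "offsets" holds a list of rows, 1 to 8 of them, each of 7 numbers: a rotation vector rx, ry, rz in units of 0.2 rad, then dx, dy, dz in m, then the finger opening in mm; each row is the pose to reach, as a shift and turn from the pose commanded when the call began, along the tool's axes at that moment; what a row does not reach only later rows make up. A row lasts 1/10 s, in which the tool goes at most 50 mm and 0.15 rad, less where a joint would pass 70% of its speed; a pose out of reach is approached as far as the arm can. The fingers move at their own pace and stop on an object; clamp_n is the grip in N (left out, the last holds). Time passes only in rows, so rows that do not move let the fingers close. The tool returns the time, the measured TCP pose, the force, the opening and the grip force at its end. only (a regular expression) keeps the lines of the reply that match it, lines (a string "A,B") keeps lines A to B, and quiet returns only ok. Input that does not fit is refused with a message, and nothing moves.
- manip.get_obs(): the state, without advancing time (a new reading comes with each control period).
- manip.snapshot(name): name is "side" or "top"; returns a dict with "pixels" (384x512x3 uint8, red, green, blue), "depth" (384x512 float32, mm along the optical axis (not along the pixel's ray), 0 where there is no reading), "intrinsics" (3x3 intrinsics, pixels), "dist" ([k1, k2, p1, p2, k3] as OpenCV has them; the pictures are not rectified), "pose" (4x4, takes a point from camera to world coordinates). Camera axes: x right, y down, z forward; pixel columns grow to the right and rows downward; lengths in mm; the calibration is good to about 2 mm. A picture is of the moment at which its call begins.
- manip.sign_off(): hands the job in; it is judged then, once.
The state is a dict: "time": time; "joints": joint angles; "joint_velocities": joint speeds; "joint_efforts": joint torques, N m; "tool_pos": TCP position; "orientation": TCP orientation; "force": force on the tool from outside, world axes, zero at the start; "ft_torque": the same for the moment, N m; "gripper_width": finger opening in mm; "gripper_force": force on a finger pad.
Only numpy, scipy, OpenCV 4.12 (cv2) and the standard library are available. Lean on these libraries where they do the work, as an engineer would, in place of code of your own. Each camera call takes 0.05 s, during which the arm holds its last target. There are 200 camera calls.

## Working session

There is one attempt and no reset: what is moved stays moved. The work goes in short steps, Python scripts to look and compute and a tool call to move; the robot and the scene stay as the last step left them, time stands still between calls to the robot, and variables do not carry over. Pictures are saved under pics/ and viewed, at most 10 in all, crops included, and the job is handed in when it is done.

```bash
ls; mkdir -p pics; python3 - <<'E'
from workcell import manip
import cv2,numpy as np
for n in("side","top"):
    s=manip.snapshot(n); np.savez(f"{n}0.npz",**s)
    cv2.imwrite(f"pics/{n}0.png",s["pixels"][:,:,::-1]); print(n,s["intrinsics"],s["dist"],s["pose"])
o=manip.get_obs(); print({k:np.round(v,3) for k,v in o.items()})
E
```

```text
pics
workcell.py
side [[426.70264357   0.         257.76479948]
 [  0.         426.70264357 185.73862604]
 [  0.           0.           1.        ]] [-0.07515645  0.          0.          0.          0.        ] [[-9.88199210e-01 -9.06360422e-02  1.23480485e-01  4.12320941e+02]
 [-1.53097594e-01  5.58958571e-01 -8.14939533e-01  6.02187192e+02]
 [ 4.84241848e-03 -8.24227167e-01 -5.66238578e-01  5.42844028e+02]
 [ 0.00000000e+00  0.00000000e+00  0.00000000e+00  1.00000000e+00]]
top [[477.29147838   0.         257.95433322]
 [  0.         477.29147838 191.10567825]
 [  0.           0.           1.        ]] [-0.07872878  0.          0.          0.          0.        ] [[ 2.41618619e-03 -9.90583864e-01  1.36885977e-01  4.02993257e+02]
 [-9.99869286e-01 -4.58149797e-03 -1.55055153e-02 -6.99134571e+01]
 [ 1.59866561e-02 -1.36830619e-01 -9.90465450e-01  8.91405049e+02]
 [ 0.00000000e+00  0.00000000e+00  0.00000000e+00  1.00000000e+00]]
{'time': np.float64(0.1), 'joints': array([-1.321,  0.6  , -0.003,  1.6  ,  0.002,  0.943, -0.08 ]), 'joint_velocities': array([ 0.001, -0.001,  0.002, -0.001,  0.001,  0.   , -0.   ]), 'joint_efforts': array([ 5.0000e-03, -7.7800e+01,  1.5700e+00, -2.5863e+01,  1.3000e-02,
        5.0000e-03, -0.0000e+00]), 'tool_pos': array([232.642, 686.196, 230.485]), 'orientation': array([-0.   ,  0.163,  0.987, -0.001]), 'force': array([ 0.361,  0.62 , -0.599]), 'ft_torque': array([ 0.02 ,  0.018, -0.009]), 'gripper_force': np.float64(0.0), 'gripper_width': np.float64(85.374)}
```
Hmm joints -1.321 and TCP at y=+686? Whatever.

View pics/top0.png

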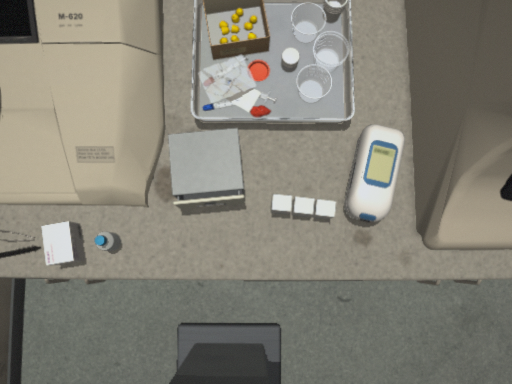

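View pics/side0.png

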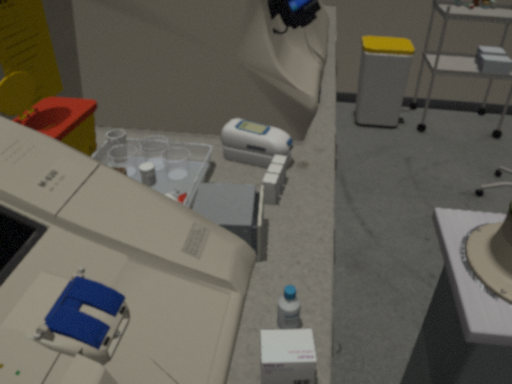

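Top view: grey box at (170–243, 130–205) with its white front strip along (175–243, ~200); the three carton tops are at about (283,203), (304,206) and (325,208). The side view shows the same row at (273,180), with the drawer front edge at (262,225).

```bash
cat > h.py <<'E'
from workcell import manip
import cv2,numpy as np
from scipy.spatial.transform import Rotation as R
def snap(n): return manip.snapshot(n)
def ray(s,uv):
    p=cv2.undistortPoints(np.float64(uv).reshape(-1,1,2),s["intrinsics"],s["dist"]).reshape(-1,2)
    d=np.c_[p,np.ones(len(p))]@s["pose"][:3,:3].T
    return s["pose"][:3,3],d
def plane(s,uv,z):
    o,d=ray(s,uv); return o+d*((z-o[2])/d[:,2])[:,None]
def cloud(s):
    h,w=s["depth"].shape; u,v=np.meshgrid(np.arange(w),np.arange(h))
    p=cv2.undistortPoints(np.float64(np.c_[u.ravel(),v.ravel()]).reshape(-1,1,2),s["intrinsics"],s["dist"]).reshape(-1,2)
    c=np.c_[p,np.ones(len(p))]*s["depth"].reshape(-1,1)
    return (c@s["pose"][:3,:3].T+s["pose"][:3,3]).reshape(h,w,3)
def rot():
    o=manip.get_obs(); w,x,y,z=o["orientation"]; return np.array(o["tool_pos"]),R.from_quat([x,y,z,w])
E
python3 - <<'E'
from h import *
s=dict(np.load("top0.npz")); C=cloud(s); g=s["pixels"].astype(int); Z=C[...,2]
print("table z",np.median(Z[225:260,200:280]))
m=((g.min(2)>170)&(g.max(2)-g.min(2)<35)).astype(np.uint8); m[:180]=0;m[230:]=0;m[:,:160]=0;m[:,345:]=0
n,l,st,ce=cv2.connectedComponentsWithStats(m)
for i in range(1,n):
    if st[i,4]<30: continue
    ys,xs=np.where(l==i); c=cv2.minAreaRect(np.float32(np.c_[xs,ys])); b=cv2.boxPoints(c)
    z=np.median(Z[l==i]); print(st[i],np.round(c[0],1),"z",z,"\n",np.round(plane(s,np.r_[[c[0]],b],58 if xs.mean()>260 else 85),1))
# box by depth height
bm=((Z>70)&(Z<100)).astype(np.uint8); bm[:115]=0; bm[:,:167]=0; bm[:,255:]=0
ys,xs=np.where(bm); c=cv2.minAreaRect(np.float32(np.c_[xs,ys])); print("box",c,np.median(Z[bm>0])); print(np.round(plane(s,cv2.boxPoints(c),85),1))
big=cv2.resize(s["pixels"][120:225,160:345,::-1],None,fx=4,fy=4,interpolation=cv2.INTER_CUBIC); cv2.imwrite("pics/crop0.png",big)
E
```

```text
table z 0.33474817432687587
[213 180  29   9 174] [227. 184.] z 85.19671496535676 
 [[526.4 -29.6  85. ]
 [533.3  -5.6  85. ]
 [533.5 -53.5  85. ]
 [519.7 -53.6  85. ]
 [519.4  -5.8  85. ]]
[272 194  20  17 309] [281.5 202. ] z 58.05560460703953 
 [[ 499.  -124.4   58. ]
 [ 513.1 -107.7   58. ]
 [ 513.3 -141.3   58. ]
 [ 484.9 -141.1   58. ]
 [ 484.8 -107.7   58. ]]
[174 196  69   8 128] [208.  199.1] z 85.14713950320771 
 [[500.3   2.4  85. ]
 [496.   60.4  85. ]
 [507.7 -55.2  85. ]
 [504.5 -55.5  85. ]
 [492.9  60.   85. ]]
[294 196  21  18 306] [303.7 204.9] z 58.33934406397378 
 [[ 494.1 -163.6   58. ]
 [ 482.  -145.    58. ]
 [ 510.  -148.3   58. ]
 [ 506.3 -182.3   58. ]
 [ 478.3 -178.8   58. ]]
[316 199  20  18 302] [325.4 207.5] z 58.1530084325874 
 [[ 489.5 -201.9   58. ]
 [ 477.5 -183.    58. ]
 [ 505.3 -186.5   58. ]
 [ 501.6 -220.9   58. ]
 [ 473.8 -217.3   58. ]]
box ((205.47879028320312, 166.68658447265625), (71.80243682861328, 71.35816192626953), 84.72611236572266) 85.30441357191296
[[613.4  76.2  85. ]
 [625.7 -47.   85. ]
 [500.5 -59.4  85. ]
 [488.7  61.3  85. ]]
```

View pics/crop0.png

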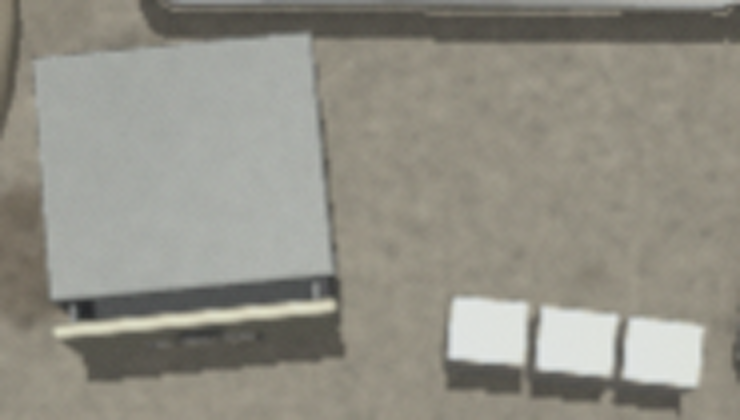

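The crop shows the box, with its front strip from (55,330) to (335,305), and the three cartons at (487,330), (577,342) and (663,352). The sizes check out: spacing is 39 mm and the box measures 122 x 124.

The positions I'll use:
- **Face centre:** about (496, 1), yaw +0.099.
- **Middle carton:** (494, -163.6), yaw -0.12.

Next is a helper that computes tool-axis deltas.

```bash
cat >> h.py <<'E'
def togo(xyz,yaw):
    "tool-axis rotation vector and shift to put TCP at xyz, pointing down, tool y at world angle yaw"
    p,r=rot(); y=np.array([np.cos(yaw),np.sin(yaw),0]); z=np.array([0,0,-1.]); T=R.from_matrix(np.c_[np.cross(y,z),y,z])
    print("rv",np.round((r.inv()*T).as_rotvec(),3),"d",np.round(r.inv().apply(np.array(xyz)-p),1),"at",np.round(p,1),"t",manip.get_obs()["time"])
E
python3 -c "
from h import *
togo((455,-3,180),0.099)"
```

```text
rv [-1.000e-03  1.000e-03  1.145e+00] d [-431.8 -581.3   51.4] at [232.6 686.2 230.5] t 0.1
```

Careful with the scale: shifts go in m and turns go in units of 0.2 rad. That gives: -310 mm is -0.31, -273 mm is -0.273, 1.145 rad is 5.725.

>>> shift_gripper(
  motion={"offsets": [[0,0,0.75,-0.029,-0.039,0,0],[0,0,1.5,-0.058,-0.078,0,0],[0,0,2.25,-0.087,-0.117,0,0],[0,0,3,-0.116,-0.156,0,0],[0,0,3.75,-0.145,-0.195,0,0],[0,0,4.5,-0.174,-0.234,0,0],[0,0,5.25,-0.203,-0.273,0,0],[0,0,5.725,-0.23,-0.31,0,0]]},
  clamp_n=40,
)

```text
time: 0.9
tool_pos: [351.3, 317.0, 231.3]
orientation: [0.0, 0.673, 0.739, -0.0]
force: [0.1, 0.2, 0.2]
gripper_width: -0.2
gripper_force: 0.0
```

>>> shift_gripper(
  motion={"offsets": [[0,0,0,0.029,-0.039,0,0]]},
)

```text
time: 1.0
tool_pos: [317.3, 334.2, 231.8]
orientation: [0.002, 0.681, 0.733, 0.0]
force: [-0.5, 2.4, 0.2]
gripper_width: 0.3
gripper_force: 0.0
```

```bash
python3 -c "
from h import *
togo((455,-3,180),0.099)"
```

```text
rv [ 0.003  0.002 -0.026] d [-346.2  112.5   53. ] at [317.3 334.2 231.8] t 1.0
```

Converted, -346 mm is -0.346, -310 mm is -0.31, -0.02 rad is -0.1.

>>> shift_gripper(
  motion={"offsets": [[0,0,0,-0.045,0.014,0,0],[0,0,0,-0.09,0.028,0,0],[0,0,0,-0.135,0.043,0,0],[0,0,0,-0.18,0.058,0,0],[0,0,0,-0.225,0.073,0,0],[0,0,0,-0.27,0.088,0.01,0],[0,0,0,-0.31,0.102,0.03,0],[0,0,-0.1,-0.346,0.113,0.05,0]]},
)

```text
time: 1.8
tool_pos: [457.0, 9.2, 180.9]
orientation: [0.001, 0.664, 0.748, 0.0]
force: [0.4, 1.1, 0.0]
gripper_width: -0.2
gripper_force: 0.0
```

```bash
python3 -c "
from h import *
togo((460,-3,54),0.099)"
```

```text
rv [0.001 0.    0.02 ] d [-12.4   1.4 126.9] at [457.    9.2 180.9] t 1.8
```

>>> shift_gripper(
  motion={"offsets": [[0,0,0.1,-0.012,0.001,0.04,0],[0,0,0.1,-0.012,0.001,0.08,0],[0,0,0.1,-0.012,0.001,0.11,0],[0,0,0.1,-0.012,0.001,0.129,0],[0,0,0.1,-0.012,0.001,0.129,0]]},
)

```text
time: 2.3
tool_pos: [457.2, -1.1, 50.1]
orientation: [-0.002, 0.671, 0.741, -0.002]
force: [-0.3, 0.5, 0.7]
gripper_width: -0.4
gripper_force: 0.0
```

>>> shift_gripper(
  motion={"offsets": [[0,0,0,0,0.003,0,0],[0,0,0,0,0.006,0,0],[0,0,0,0,0.009,0,0],[0,0,0,0,0.012,0,0],[0,0,0,0,0.013,0,0],[0,0,0,0,0.014,0,0]]},
)

```text
time: 2.9
tool_pos: [472.7, 0.8, 52.6]
orientation: [0.0, 0.671, 0.741, 0.0]
force: [-0.8, -0.2, -0.4]
gripper_width: 0.2
gripper_force: 0.0
```

```bash
python3 - <<'E'
from h import *
s=snap("side"); cv2.imwrite("pics/side1.png",cv2.resize(s["pixels"][130:290,160:340,::-1],None,fx=4,fy=3.6)[:600])
togo((495,1,50),0.099)
E
```

```text
rv [0. 0. 0.] d [-2.  22.2  2.5] at [472.7   0.8  52.5] t 2.95
```

View pics/side1.png

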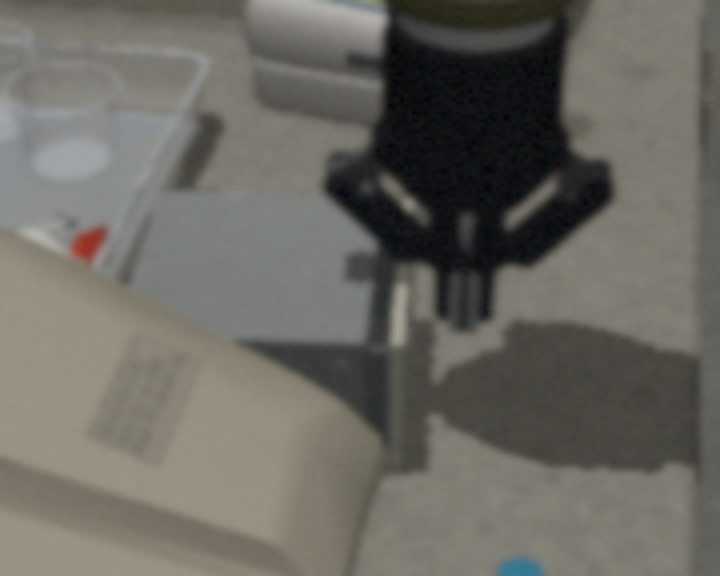

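The side crop shows the closed fingers (435–495, 265–325) in front of the white front edge (400, 310). The linkages spread wide over the roof, so I raise the TCP to about 58 mm for clearance and press slowly.

Converted, -4 mm is -0.004, 4 mm is 0.004.

>>> shift_gripper(
  motion={"offsets": [[0,0,0,-0.001,0.002,-0.002,0],[0,0,0,-0.002,0.004,-0.004,0],[0,0,0,-0.002,0.005,-0.006,0],[0,0,0,-0.002,0.006,-0.006,0],[0,0,0,-0.002,0.007,-0.006,0],[0,0,0,-0.002,0.0075,-0.006,0],[0,0,0,-0.002,0.008,-0.006,0],[0,0,0,-0.002,0.0085,-0.006,0]]},
)

```text
time: 3.75
tool_pos: [481.0, -0.5, 58.2]
orientation: [-0.0, 0.671, 0.741, -0.0]
force: [0.1, 0.4, 1.3]
gripper_width: -0.0
gripper_force: 0.0
```

>>> shift_gripper(
  motion={"offsets": [[0,0,0,0,0.0005,0,0],[0,0,0,0,0.001,0,0],[0,0,0,0,0.0015,0,0],[0,0,0,0,0.002,0,0],[0,0,0,0,0.0025,0,0],[0,0,0,0,0.003,0,0],[0,0,0,0,0.0035,0,0],[0,0,0,0,0.004,0,0]]},
)

```text
time: 4.55
tool_pos: [484.2, -0.2, 58.3]
orientation: [-0.001, 0.671, 0.741, -0.0]
force: [-4.3, -0.5, 1.9]
gripper_width: -0.1
gripper_force: 1.7
```

Converted, 4 mm is 0.004, 3.5 mm is 0.0035.

>>> shift_gripper(
  motion={"offsets": [[0,0,0,0,0.0005,0,0],[0,0,0,0,0.001,0,0],[0,0,0,0,0.0015,0,0],[0,0,0,0,0.002,0,0],[0,0,0,0,0.0025,0,0],[0,0,0,0,0.003,0,0],[0,0,0,0,0.0035,0,0],[0,0,0,0,0.004,0,0]]},
)

```text
time: 5.35
tool_pos: [489.0, 0.3, 58.3]
orientation: [-0.0, 0.671, 0.741, -0.0]
force: [-3.2, -0.8, 1.6]
gripper_width: -0.2
gripper_force: 1.9
```

>>> shift_gripper(
  motion={"offsets": [[0,0,0,0,0.0005,0,0],[0,0,0,0,0.001,0,0],[0,0,0,0,0.0015,0,0],[0,0,0,0,0.002,0,0],[0,0,0,0,0.0025,0,0],[0,0,0,0,0.003,0,0],[0,0,0,0,0.0035,0,0],[0,0,0,0,0.004,0,0]]},
)

```text
time: 6.15
tool_pos: [492.2, 0.7, 58.3]
orientation: [-0.001, 0.671, 0.741, -0.0]
force: [-6.4, -0.0, 3.3]
gripper_width: 0.1
gripper_force: 3.4
```

Converted, 1.5 mm is 0.0015, 1 mm is 0.001.

>>> shift_gripper(
  motion={"offsets": [[0,0,0,0,0.0005,0,0],[0,0,0,0,0.001,0,0],[0,0,0,0,0.0015,0,0],[0,0,0,0,0.0015,0,0]]},
)

```text
time: 6.55
tool_pos: [492.3, 0.7, 58.2]
orientation: [-0.001, 0.671, 0.741, -0.001]
force: [-9.2, -1.2, 6.3]
gripper_width: -0.6
gripper_force: 4.8
```

At the stop (9 N, position stalled). Letting go now: back, up, and across towards the row.

Converted, -50 mm is -0.05, -20 mm is -0.02.

>>> shift_gripper(
  motion={"offsets": [[0,0,0,0,-0.015,0,0],[0,0,0,0,-0.035,-0.005,0],[0,0,0,0,-0.05,-0.03,0],[0,0,0,0,-0.05,-0.075,0],[0,0,0,-0.03,-0.05,-0.11,40],[0,0,0,-0.07,-0.04,-0.122,85],[0,0,0,-0.11,-0.02,-0.122,85],[0,0,0,-0.15,0,-0.122,85]]},
)

```text
time: 7.35
tool_pos: [511.8, -149.9, 181.9]
orientation: [0.002, 0.671, 0.742, 0.001]
force: [0.3, 0.4, -0.1]
gripper_width: 58.1
gripper_force: 0.0
```

```bash
python3 - <<'E'
from h import *
s=snap("top"); np.savez("top1.npz",**s); cv2.imwrite("pics/top1.png",cv2.resize(s["pixels"][110:270,150:370,::-1],None,fx=3.5,fy=3.5))
togo((494.1,-163.6,150),-0.12)
E
```

```text
rv [0.01  0.006 0.215] d [ -4.1 -22.5  32.1] at [ 515.8 -157.2  182.2] t 7.4
```

View pics/top1.png

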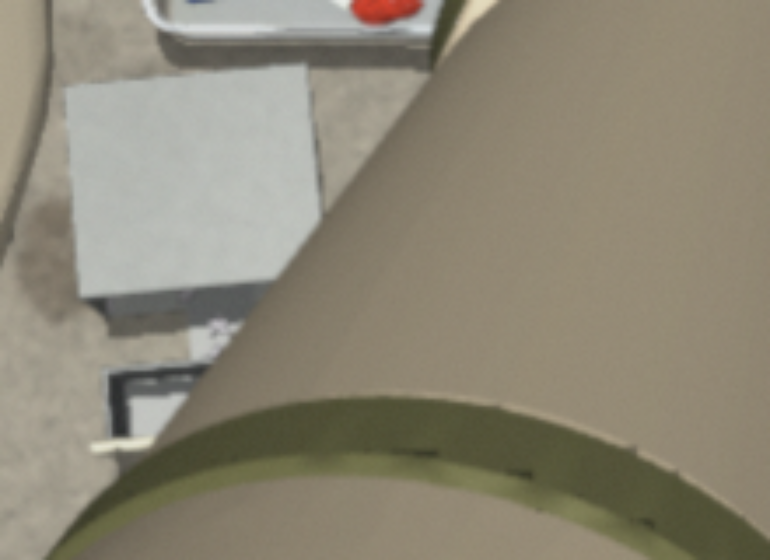

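The drawer has sprung out: the trough and front show at (90–200, 365–450), with the arm covering the rest. Next I line up over the middle carton.

>>> shift_gripper(
  motion={"offsets": [[0,0,0.7,-0.004,-0.02,0.01,85],[0,0,1.075,-0.004,-0.022,0.02,85],[0,0,1.075,-0.004,-0.022,0.02,85],[0,0,1.075,-0.004,-0.022,0.02,85],[0,0,1.075,-0.004,-0.022,0.02,85]]},
)

```text
time: 7.9
tool_pos: [488.9, -154.4, 160.8]
orientation: [0.001, 0.746, 0.666, 0.0]
force: [-0.2, -0.2, 0.6]
gripper_width: 85.0
gripper_force: 0.0
```

```bash
python3 - <<'E'
from h import *
togo((494.1,-163.6,18),-0.12)
s=snap("side"); cv2.imwrite("pics/side2.png",cv2.resize(s["pixels"][90:250,190:370,::-1],None,fx=3.6,fy=3.6)[:600])
E
```

```text
rv [0.002 0.    0.007] d [ -8.5   6.  142.8] at [ 488.9 -154.4  160.8] t 7.9
```

View pics/side2.png

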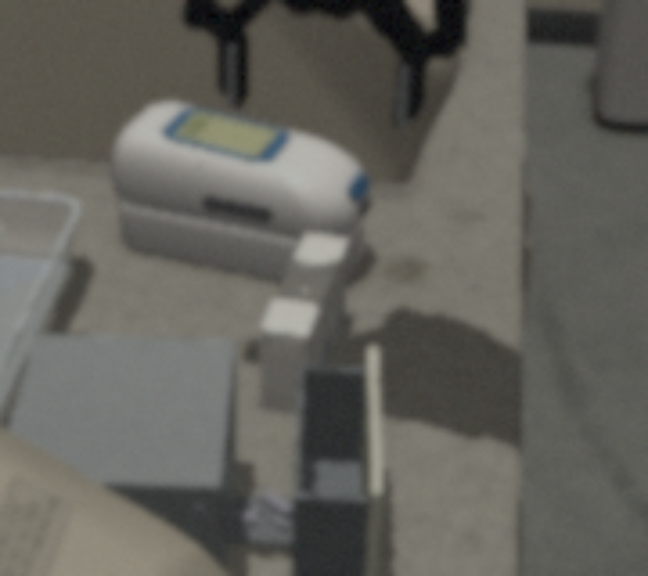

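The side crop shows the open fingers at (230,70) and (405,90) above the row. The drawer is out, with its trough at (300–365, 370–500). Descending onto the middle carton.

>>> shift_gripper(
  motion={"offsets": [[0,0,0.035,-0.0085,0.006,0,85],[0,0,0.035,-0.0085,0.006,0.03,85],[0,0,0.035,-0.0085,0.006,0.06,85],[0,0,0.035,-0.0085,0.006,0.08,85]]},
)

```text
time: 8.35
tool_pos: [493.3, -164.2, 79.1]
orientation: [0.0, 0.749, 0.662, 0.0]
force: [0.3, -1.1, -0.3]
gripper_width: 85.0
gripper_force: 0.0
```

```bash
python3 -c "
from h import *
togo((494.1,-163.6,18),-0.12)"
```

```text
rv [ 0.     0.    -0.003] d [ 0.7  0.7 61.1] at [ 493.3 -164.2   79.1] t 8.35
```

Converted, 61 mm is 0.061, 52 mm is 0.052, -0.003 rad is -0.015.

>>> shift_gripper(
  motion={"offsets": [[0,0,-0.015,0.0007,0.0007,0.02,85],[0,0,-0.015,0.0007,0.0007,0.04,85],[0,0,-0.015,0.0007,0.0007,0.052,85],[0,0,-0.015,0.0007,0.0007,0.061,85],[0,0,-0.015,0.0007,0.0007,0.061,70],[0,0,-0.015,0.0007,0.0007,0.061,50],[0,0,-0.015,0.0007,0.0007,0.061,35],[0,0,-0.015,0.0007,0.0007,0.061,20]]},
  clamp_n=25,
)

```text
time: 9.15
tool_pos: [494.0, -163.1, 20.0]
orientation: [0.001, 0.748, 0.664, 0.0]
force: [0.4, -0.1, 0.8]
gripper_width: 27.9
gripper_force: 8.9
```

>>> shift_gripper(
  motion={"offsets": [[0,0,0,0,0,0,20],[0,0,0,0,0,0,20],[0,0,0,0,0,0,20]]},
)

```text
time: 9.45
tool_pos: [494.0, -163.1, 20.0]
orientation: [0.001, 0.748, 0.663, 0.0]
force: [-0.5, 0.8, 6.2]
gripper_width: 27.8
gripper_force: 31.7
```

Carton gripped (27.9 mm). Lifting straight up, then bringing it to the bare worktop in front.

>>> shift_gripper(
  motion={"offsets": [[0,0,0,0,0,-0.003,20],[0,0,0,0,0,-0.01,20],[0,0,0,0,0,-0.025,20],[0,0,0,0,0,-0.045,20],[0,0,0,0,0,-0.065,20],[0,0,0,0,0,-0.075,20],[0,0,0,0,0,-0.075,20]]},
)

```text
time: 10.15
tool_pos: [494.2, -163.1, 95.6]
orientation: [0.001, 0.748, 0.664, 0.001]
force: [0.5, -0.6, -1.1]
gripper_width: 27.4
gripper_force: 30.8
```

```bash
python3 -c "
from h import *
togo((435,-140,20.5),0.099)"
```

```text
rv [ 0.002  0.    -0.219] d [ 15.9 -61.7  75. ] at [ 494.2 -163.1   95.6] t 10.15
```

Converted, 66 mm is 0.066, -60.5 mm is -0.0605, -0.12 rad is -0.6.

>>> shift_gripper(
  motion={"offsets": [[0,0,-0.25,0.002,-0.015,0,20],[0,0,-0.6,0.004,-0.035,0,20],[0,0,-0.9,0.006,-0.052,0,20],[0,0,-1.095,0.006,-0.0605,0.01,20],[0,0,-1.095,0.006,-0.0605,0.035,20],[0,0,-1.095,0.006,-0.0605,0.055,20],[0,0,-1.095,0.006,-0.0605,0.066,20],[0,0,-1.095,0.006,-0.0605,0.07,20]]},
)

```text
time: 10.95
tool_pos: [433.6, -149.8, 22.9]
orientation: [-0.001, 0.671, 0.741, -0.0]
force: [0.1, 0.6, -0.5]
gripper_width: 27.7
gripper_force: 30.8
```

```bash
python3 -c "
from h import *
togo((435,-150,20.5),0.099)"
```

```text
rv [-0.002 -0.001 -0.   ] d [-0.3  1.4  2.4] at [ 433.6 -149.8   22.9] t 10.95
```

Converted, 2 mm is 0.002, 2.5 mm is 0.0025.

>>> shift_gripper(
  motion={"offsets": [[0,0,0,0,0,0.001,20],[0,0,0,0,0,0.002,20],[0,0,0,0,0,0.0025,20],[0,0,0,0,0,0.0025,20]]},
)

```text
time: 11.35
tool_pos: [434.5, -149.9, 22.3]
orientation: [0.0, 0.671, 0.741, 0.0]
force: [-0.2, -0.1, -0.6]
gripper_width: 27.5
gripper_force: 30.8
```

>>> shift_gripper(
  motion={"offsets": [[0,0,0,0,0,0,20]]},
)

```text
time: 11.45
tool_pos: [434.5, -149.9, 22.2]
orientation: [0.0, 0.671, 0.741, 0.0]
force: [-0.1, -0.4, -0.6]
gripper_width: 27.7
gripper_force: 30.8
```

Converted, 2 mm is 0.002, 1.5 mm is 0.0015.

>>> shift_gripper(
  motion={"offsets": [[0,0,0,0,0,0.0005,20],[0,0,0,0,0,0.001,20],[0,0,0,0,0,0.0015,20],[0,0,0,0,0,0.002,20],[0,0,0,0,0,0.002,20]]},
)

```text
time: 11.95
tool_pos: [434.2, -149.9, 20.0]
orientation: [0.0, 0.671, 0.741, 0.0]
force: [-0.1, 0.5, 5.0]
gripper_width: 27.5
gripper_force: 31.3
```

Touching (5 N). Opening, rising, and turning a quarter turn.

Converted, -90 mm is -0.09, -60 mm is -0.06.

>>> shift_gripper(
  motion={"offsets": [[0,0,0,0,0,0,40],[0,0,0,0,0,0,60],[0,0,0,0,0,0,85],[0,0,0,0,0,0,85],[0,0,0,0,0,-0.02,85],[0,0,0,0,0,-0.06,85],[0,0,0,0,0,-0.09,85],[0,0,0,0,0,-0.09,85]]},
)

```text
time: 12.75
tool_pos: [435.5, -150.3, 112.7]
orientation: [0.002, 0.671, 0.741, 0.001]
force: [-0.3, -1.2, -0.8]
gripper_width: 85.2
gripper_force: 0.0
```

>>> shift_gripper(
  motion={"offsets": [[0,0,0.75,0,0,0,85],[0,0,1.5,0,0,0,85],[0,0,2.25,0,0,0,85],[0,0,3,0,0,0,85],[0,0,3.75,0,0,0,85],[0,0,4.5,0,0,0,85],[0,0,5.25,0,0,0,85],[0,0,6,0,0,0,85]]},
)

```text
time: 13.55
tool_pos: [434.0, -149.9, 109.3]
orientation: [0.0, 0.973, 0.23, -0.0]
force: [-0.2, -0.0, 0.4]
gripper_width: 85.2
gripper_force: 0.0
```

>>> shift_gripper(
  motion={"offsets": [[0,0,0.75,0,0,0,85],[0,0,1.5,0,0,0,85],[0,0,1.855,0,0,0,85],[0,0,1.855,0,0,0,85]]},
)

```text
time: 13.95
tool_pos: [433.9, -149.8, 109.1]
orientation: [0.0, 0.999, 0.049, -0.001]
force: [0.1, 1.2, 0.1]
gripper_width: 85.2
gripper_force: 0.0
```

```bash
python3 - <<'E'
from h import *
togo((434.5,-150,20),0.099-np.pi/2)
for n in("top","side"):
    s=snap(n); np.savez(n+"2.npz",**s)
a=cv2.resize(np.load("top2.npz")["pixels"][110:270,150:370],None,fx=2,fy=2); b=cv2.resize(np.load("side2.npz")["pixels"][110:270,190:350],None,fx=2,fy=2)
cv2.imwrite("pics/both2.png",np.hstack([a,b])[:,:,::-1])
E
```

```text
rv [ 0.001  0.001 -0.001] d [ 0.7  0.2 89.1] at [ 433.9 -149.8  109.1] t 13.95
```

View pics/both2.png

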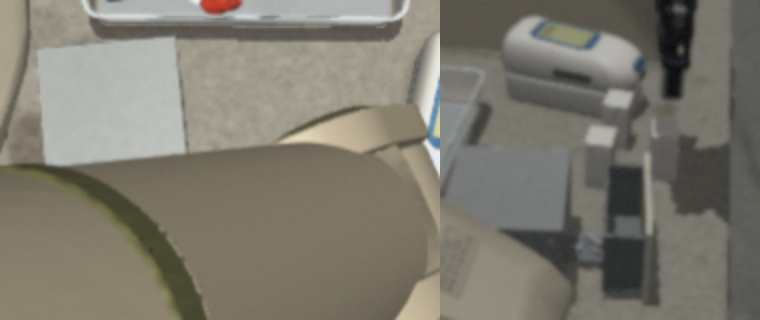

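The left half shows the arm covering the top view of the drawer. In the right half the carton stands upright at (665,145) below the gripper, and the other two are still in place at (615,105) and (600,145). I measure the drawer front, trough and carton from the side cloud.

```bash
python3 - <<'E'
from h import *
s=dict(np.load("side2.npz")); C=cloud(s); g=s["pixels"].astype(int); X,Y,Z=C[...,0],C[...,1],C[...,2]
ux=np.array([np.cos(.099),np.sin(.099)]); uy=np.array([-ux[1],ux[0]]); F=np.array([496,1.])
bx=(C[...,:2]-F)@ux; by=(C[...,:2]-F)@uy
def st(n,m):
    print(n,m.sum(),[np.round(np.percentile(q[m],[2,50,98]),1) for q in (X,Y,Z,bx,by)])
d=(s["depth"]>0)
st("front top",d&(Z>79)&(Z<92)&(bx>-75)&(bx<-48)&(abs(by)<65))
st("roof",d&(Z>79)&(Z<92)&(bx>-5)&(bx<125)&(abs(by)<70))
st("rear wall top",d&(Z>70)&(Z<79)&(bx>-35)&(bx<-5)&(abs(by)<65))
st("carton",d&(Z>54)&(Z<62)&(X>410)&(X<465)&(Y>-185)&(Y<-115))
st("row R/L",d&(Z>54)&(Z<62)&(X>468)&(X<520)&(Y>-250)&(Y<-100))
st("trough floor",d&(Z>6)&(Z<20)&(bx>-55)&(bx<-15)&(abs(by)<50))
E
```

```text
front top 151 [array([432.7, 439.7, 447.1]), array([-63.4,   0.5,  52.1]), array([79.8, 85. , 86.9]), array([-59.3, -56.1, -53.6]), array([-59.1,   5.4,  56.9])]
roof 2319 [array([512.1, 558.8, 617.8]), array([-53.8,   7.4,  62. ]), array([82.1, 85.4, 87.1]), array([ 17.7,  63.5, 120.3]), array([-61.3,  -0.9,  56.5])]
rear wall top 114 [array([458.4, 474.9, 482.3]), array([-59. ,   0.4,  49. ]), array([70.3, 74.3, 76.1]), array([-33.9, -19.9, -17.6]), array([-57.8,   1.3,  50.5])]
carton 137 [array([420.1, 433.8, 446.4]), array([-171.6, -151.8, -136.2]), array([55.5, 58.5, 60.5]), array([-90.6, -77.6, -65. ]), array([-166.4, -146.4, -130.5])]
row R/L 304 [array([475.3, 494.7, 511.7]), array([-249.2, -188.9, -112.7]), array([54.3, 58.6, 60.6]), array([-42. , -18. ,   2.8]), array([-249.3, -187.2, -112.8])]
trough floor 210 [array([438.6, 461.2, 481.1]), array([-52.2, -33.7,  48.1]), array([ 9. , 12.3, 19. ]), array([-53.2, -36.4, -15.9]), array([-49.3, -30.8,  49.9])]
```

The measurements agree: front top centre at bx −56, rear wall at −20, so the trough centre is bx ≈ −37, world (459.4, −2.7). The carton is at (434, −150). I regrip it across the 34 mm faces.

>>> shift_gripper(
  motion={"offsets": [[0,0,0,0.0007,0.0002,0.025,85],[0,0,0,0.0007,0.0002,0.05,85],[0,0,0,0.0007,0.0002,0.07,85],[0,0,0,0.0007,0.0002,0.083,85],[0,0,0,0.0007,0.0002,0.085,85],[0,0,0,0.0007,0.0002,0.085,60],[0,0,0,0.0007,0.0002,0.085,45],[0,0,0,0.0007,0.0002,0.085,28]]},
)

```text
time: 14.85
tool_pos: [435.3, -150.0, 25.4]
orientation: [0.0, 0.999, 0.05, 0.0]
force: [0.7, -0.2, 0.4]
gripper_width: 43.8
gripper_force: 0.0
```

>>> shift_gripper(
  motion={"offsets": [[0,0,0,0,0,0,28],[0,0,0,0,0,0,28],[0,0,0,0,0,0,28]]},
)

```text
time: 15.15
tool_pos: [435.4, -150.0, 25.4]
orientation: [0.0, 0.999, 0.05, 0.001]
force: [-0.7, 0.7, 7.1]
gripper_width: 33.6
gripper_force: 26.3
```

Converted, -100 mm is -0.1, -10 mm is -0.01.

>>> shift_gripper(
  motion={"offsets": [[0,0,0,0,0,-0.003,28],[0,0,0,0,0,-0.01,28],[0,0,0,0,0,-0.03,28],[0,0,0,0,0,-0.06,28],[0,0,0,0,0,-0.09,28],[0,0,0,0,0,-0.1,28],[0,0,0,0,0,-0.1,28]]},
)

```text
time: 15.85
tool_pos: [435.7, -149.6, 126.2]
orientation: [0.0, 0.999, 0.05, 0.001]
force: [-0.0, 0.4, 0.1]
gripper_width: 33.3
gripper_force: 25.5
```

```bash
python3 -c "
from h import *
togo((460.6,-2.5,125),0.099-np.pi/2)"
```

```text
rv [ 0.001 -0.002  0.001] d [  39.5 -143.9    1.2] at [ 435.7 -149.6  126.2] t 15.85
```

Converted, -144 mm is -0.144, -132 mm is -0.132.

>>> shift_gripper(
  motion={"offsets": [[0,0,0,0.006,-0.02,0,28],[0,0,0,0.014,-0.05,0,28],[0,0,0,0.022,-0.08,0,28],[0,0,0,0.03,-0.11,0,28],[0,0,0,0.036,-0.132,0,28],[0,0,0,0.0395,-0.144,0,28],[0,0,0,0.0395,-0.144,0.001,28],[0,0,0,0.0395,-0.144,0.001,28]]},
)

```text
time: 16.65
tool_pos: [459.8, -3.7, 123.5]
orientation: [0.0, 0.999, 0.049, -0.0]
force: [-0.9, -1.1, -1.0]
gripper_width: 33.4
gripper_force: 25.5
```

```bash
python3 - <<'E'
from h import *
togo((460.6,-2.5,100),0.099-np.pi/2)
s=snap("side"); np.savez("side3.npz",**s); C=cloud(s); X,Y,Z=C[...,0],C[...,1],C[...,2]
ux=np.array([np.cos(.099),np.sin(.099)]); uy=np.array([-ux[1],ux[0]]); F=np.array([496,1.])
bx=(C[...,:2]-F)@ux; by=(C[...,:2]-F)@uy
def st(n,m): print(n,m.sum(),[np.round(np.percentile(q[m],[3,50,97]),1) for q in (Z,bx,by)])
st("carton near face",(Z>102)&(Z<155)&(by>8)&(by<30)&(abs(bx+37)<30))
st("front top",(Z>79)&(Z<90)&(bx>-75)&(bx<-48)&(abs(by)<65))
st("rear top",(Z>70)&(Z<79)&(bx>-24)&(bx<-12)&(abs(by)<65))
cv2.imwrite("pics/side3.png",cv2.resize(s["pixels"][110:270,200:340,::-1],None,fx=3.75,fy=3.75)[:600])
E
```

```text
rv [ 0.001  0.    -0.   ] d [ 1.  -1.1 23.5] at [459.8  -3.7 123.5] t 16.65
carton near face 378 [array([103.3, 132.5, 154. ]), array([-52.1, -38.8, -25.7]), array([12.2, 15.3, 28.1])]
front top 131 [array([80.7, 85. , 86.5]), array([-59.2, -56.6, -53.6]), array([-54.2,  14.2,  55.8])]
rear top 78 [array([70.9, 74.6, 76.3]), array([-23.1, -19.2, -17.6]), array([-57.5,  -0.2,  49.6])]
```

View pics/side3.png

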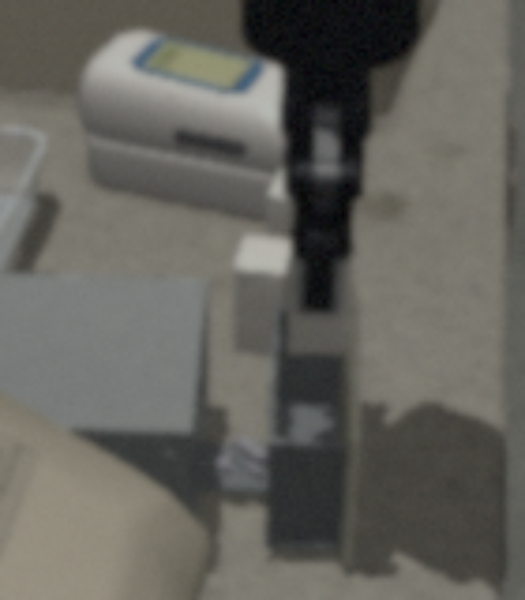

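The side crop shows the carton (287–350, 260–355) over the open trough (275–345, 355–445), sitting about 1.5 mm forward of centre. I correct this by +1.4 mm and lower with force checks.

Converted, 17 mm is 0.017, 1.4 mm is 0.0014.

>>> shift_gripper(
  motion={"offsets": [[0,0,0,0.0014,0,0,28],[0,0,0,0.0014,0,0.005,28],[0,0,0,0.0014,0,0.009,28],[0,0,0,0.0014,0,0.013,28],[0,0,0,0.0014,0,0.017,28],[0,0,0,0.0014,0,0.021,28],[0,0,0,0.0014,0,0.025,28],[0,0,0,0.0014,0,0.029,28]]},
)

```text
time: 17.5
tool_pos: [461.4, -2.7, 94.4]
orientation: [0.0, 0.999, 0.049, -0.0]
force: [0.1, -0.5, -0.3]
gripper_width: 33.7
gripper_force: 25.5
```

>>> shift_gripper(
  motion={"offsets": [[0,0,0,0,0,0.004,28],[0,0,0,0,0,0.008,28],[0,0,0,0,0,0.008,28]]},
)

```text
time: 17.8
tool_pos: [461.3, -2.7, 86.4]
orientation: [0.0, 0.999, 0.049, -0.0]
force: [0.5, -0.5, -0.6]
gripper_width: 34.1
gripper_force: 25.5
```

```bash
python3 -c "
from h import *
togo((461.2,-3.5,36.9),0.099-np.pi/2)"
```

```text
rv [-0.     0.001 -0.   ] d [-0.1  0.8 49.5] at [461.3  -2.7  86.4] t 17.8
```

The base is below the rims with no contact force. Continuing down.

>>> shift_gripper(
  motion={"offsets": [[0,0,0,0,0,0.006,28],[0,0,0,0,0,0.012,28],[0,0,0,0,0,0.018,28],[0,0,0,0,0,0.024,28],[0,0,0,0,0,0.03,28],[0,0,0,0,0,0.036,28],[0,0,0,0,0,0.041,28],[0,0,0,0,0,0.044,28]]},
)

```text
time: 18.6
tool_pos: [461.3, -2.8, 42.3]
orientation: [-0.0, 0.999, 0.049, -0.0]
force: [-0.7, 0.3, -0.2]
gripper_width: 33.7
gripper_force: 25.5
```

>>> shift_gripper(
  motion={"offsets": [[0,0,0,0,0,0.001,28],[0,0,0,0,0,0.002,28],[0,0,0,0,0,0.003,28],[0,0,0,0,0,0.0035,28],[0,0,0,0,0,0.004,28],[0,0,0,0,0,0.004,28]]},
)

```text
time: 19.2
tool_pos: [461.5, -2.6, 38.8]
orientation: [0.0, 0.999, 0.049, 0.0]
force: [-0.3, -0.5, -0.8]
gripper_width: 33.5
gripper_force: 25.5
```

Converted, 2 mm is 0.002, 1.5 mm is 0.0015.

>>> shift_gripper(
  motion={"offsets": [[0,0,0,0,0,0.0005,28],[0,0,0,0,0,0.001,28],[0,0,0,0,0,0.0015,28],[0,0,0,0,0,0.002,28],[0,0,0,0,0,0.002,28]]},
)

```text
time: 19.7
tool_pos: [461.4, -2.7, 36.9]
orientation: [-0.0, 0.999, 0.049, 0.0]
force: [0.0, -0.0, 1.9]
gripper_width: 33.4
gripper_force: 25.8
```

On the floor (z as predicted, 1.9 N). Opening just enough, then rising straight out.

Careful with the scale: shifts go in m and turns go in units of 0.2 rad. That gives: 0.5 mm is 0.0005.

>>> shift_gripper(
  motion={"offsets": [[0,0,0,0,0,0.0005,36],[0,0,0,0,0,0,40],[0,0,0,0,0,0,46],[0,0,0,0,0,0,50],[0,0,0,0,0,0,50],[0,0,0,0,0,0,50],[0,0,0,0,0,0,50]]},
)

```text
time: 20.4
tool_pos: [461.4, -2.7, 36.8]
orientation: [0.0, 0.999, 0.049, -0.0]
force: [0.3, 0.5, 0.4]
gripper_width: 49.4
gripper_force: 0.0
```

>>> shift_gripper(
  motion={"offsets": [[0,0,0,0,0,-0.008,50],[0,0,0,0,0,-0.02,50],[0,0,0,0,0,-0.04,50],[0,0,0,0,0,-0.065,50],[0,0,0,0,0,-0.09,40],[0,0,0,0,0,-0.115,20],[0,0,0,0,0,-0.115,0],[0,0,0,0,0,-0.115,0]]},
)

```text
time: 21.2
tool_pos: [461.6, -2.2, 151.9]
orientation: [-0.0, 0.999, 0.05, 0.001]
force: [-0.2, 1.0, 0.2]
gripper_width: 0.3
gripper_force: 0.0
```

```bash
python3 - <<'E'
from h import *
togo((420,-6.5,120),0.099-np.pi/2)
s=snap("side"); np.savez("side4.npz",**s); C=cloud(s); X,Y,Z=C[...,0],C[...,1],C[...,2]
ux=np.array([np.cos(.099),np.sin(.099)]); uy=np.array([-ux[1],ux[0]]); F=np.array([496,1.])
bx=(C[...,:2]-F)@ux; by=(C[...,:2]-F)@uy
def st(n,m): print(n,m.sum(),[np.round(np.percentile(q[m],[3,50,97]),1) for q in (Z,bx,by)])
w=s["pixels"].min(2)>120
st("carton top",(Z>64)&(Z<73)&(abs(by)<24)&(abs(bx+37)<14.5))
st("front top",(Z>79)&(Z<90)&(bx>-75)&(bx<-48)&(abs(by)<65))
cv2.imwrite("pics/side4.png",cv2.resize(s["pixels"][110:270,200:340,::-1],None,fx=3.75,fy=3.75)[:600])
E
```

```text
rv [-0.    -0.001  0.001] d [-41.8   0.1  31.9] at [461.6  -2.2 151.9] t 21.2
carton top 223 [array([65.4, 69.8, 71.6]), array([-50.9, -36.9, -24.1]), array([-18.4,   1.7,  15.4])]
front top 148 [array([81.7, 84.9, 86.5]), array([-59.1, -56.2, -53.6]), array([-57.4,   5.4,  55.8])]
```

View pics/side4.png

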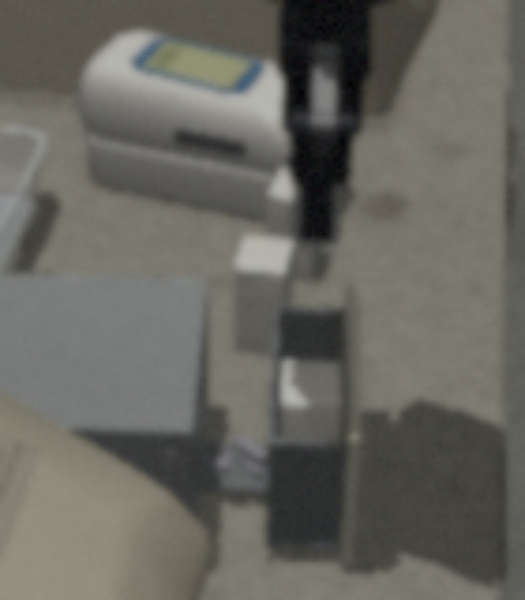

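The side crop shows the carton standing in the trough at (280–340, 360–440). Its top is at z = 69.8 (69.5 expected) and it is centred. I move the closed fingers in front of the drawer face.

Converted, -44 mm is -0.044, -38 mm is -0.038.

>>> shift_gripper(
  motion={"offsets": [[0,0,0,-0.02,0,0,0],[0,0,0,-0.038,0,0,0],[0,0,0,-0.044,0,0,0],[0,0,0,-0.044,0,0.01,0],[0,0,0,-0.044,0,0.025,0],[0,0,0,-0.044,0,0.03,0],[0,0,0,-0.044,0,0.03,0]]},
)

```text
time: 21.95
tool_pos: [417.6, -7.3, 121.1]
orientation: [0.0, 0.999, 0.049, -0.001]
force: [-0.4, 0.7, 0.2]
gripper_width: 0.3
gripper_force: 0.0
```

```bash
python3 -c "
from h import *
togo((416,-7,56),0.099-np.pi/2)
print(manip.get_obs()['joints'].round(2) if hasattr(manip.get_obs()['joints'],'round') else manip.get_obs()['joints'])"
```

```text
rv [ 0.     0.002 -0.001] d [-1.4 -0.5 65.1] at [417.6  -7.3 121.1] t 21.95
[-0.55  0.52  0.62  2.41 -0.8   0.42 -0.71]
```

Converted, 64 mm is 0.064, 55 mm is 0.055.

>>> shift_gripper(
  motion={"offsets": [[0,0,0,-0.0015,0,0.01,0],[0,0,0,-0.0015,0,0.025,0],[0,0,0,-0.0015,0,0.04,0],[0,0,0,-0.0015,0,0.055,0],[0,0,0,-0.0015,0,0.064,0],[0,0,0,-0.0015,0,0.064,0]]},
)

```text
time: 22.55
tool_pos: [416.3, -7.4, 57.3]
orientation: [-0.0, 0.999, 0.049, -0.0]
force: [0.4, -0.0, 0.9]
gripper_width: -0.2
gripper_force: 0.0
```

```bash
python3 -c "
from h import *
togo((504-12,1,56),0.099-np.pi/2)
print(manip.get_obs()['joints'],manip.get_obs()['force'])"
```

```text
rv [-0.001  0.001 -0.001] d [76.2 -1.   1.2] at [416.3  -7.4  57.3] t 22.55
[-0.31481966  0.61105256  0.28823597  2.44306523 -0.99467724  0.19633617
 -0.56356544] [ 0.4236392  -0.03675525  0.90357219]
```

>>> shift_gripper(
  motion={"offsets": [[0,0,0,0.0015,0,0,0],[0,0,0,0.003,0,0,0],[0,0,0,0.0045,0,0,0],[0,0,0,0.006,0,0,0],[0,0,0,0.007,0,0,0],[0,0,0,0.008,0,0,0],[0,0,0,0.009,0,0,0],[0,0,0,0.01,0,0,0]]},
)

```text
time: 23.35
tool_pos: [426.1, -6.2, 57.8]
orientation: [-0.0, 0.999, 0.049, -0.0]
force: [0.3, 1.1, -0.6]
gripper_width: -0.1
gripper_force: 0.0
```

>>> shift_gripper(
  motion={"offsets": [[0,0,0,0.001,0,0,0],[0,0,0,0.002,0,0,0],[0,0,0,0.0035,0,0,0],[0,0,0,0.005,0,0,0],[0,0,0,0.007,0,0,0],[0,0,0,0.009,0,0,0],[0,0,0,0.011,0,0,0],[0,0,0,0.013,0,0,0]]},
)

```text
time: 24.15
tool_pos: [439.2, -4.9, 57.8]
orientation: [0.0, 0.999, 0.049, -0.0]
force: [-2.2, -0.9, 1.1]
gripper_width: -0.2
gripper_force: 1.2
```

>>> shift_gripper(
  motion={"offsets": [[0,0,0,0.002,0,0,0],[0,0,0,0.004,0,0,0],[0,0,0,0.006,0,0,0],[0,0,0,0.008,0,0,0],[0,0,0,0.01,0,0,0],[0,0,0,0.012,0,0,0],[0,0,0,0.014,0,0,0],[0,0,0,0.016,0,0,0]]},
)

```text
time: 24.95
tool_pos: [455.0, -3.3, 57.8]
orientation: [-0.0, 0.999, 0.049, -0.0]
force: [-3.7, 0.0, 0.3]
gripper_width: 0.0
gripper_force: 1.4
```

```bash
python3 -c "
from h import *
togo((504-11,1,57),0.099-np.pi/2)"
```

```text
rv [-0.  0. -0.] d [38.2 -0.5  0.8] at [455.   -3.3  57.8] t 24.95
```

Converted, 12 mm is 0.012, 8 mm is 0.008.

>>> shift_gripper(
  motion={"offsets": [[0,0,0,0.002,0,0,0],[0,0,0,0.004,0,0,0],[0,0,0,0.006,0,0,0],[0,0,0,0.008,0,0,0],[0,0,0,0.01,0,0,0],[0,0,0,0.012,0,0,0],[0,0,0,0.014,0,0,0],[0,0,0,0.016,0,0,0]]},
)

```text
time: 25.75
tool_pos: [471.0, -1.7, 57.8]
orientation: [-0.0, 0.999, 0.049, -0.0]
force: [-3.4, 0.9, 1.7]
gripper_width: -0.2
gripper_force: 1.6
```

>>> shift_gripper(
  motion={"offsets": [[0,0,0,0.0015,0,0,0],[0,0,0,0.003,0,0,0],[0,0,0,0.0045,0,0,0],[0,0,0,0.006,0,0,0],[0,0,0,0.0075,0,0,0],[0,0,0,0.009,0,0,0],[0,0,0,0.01,0,0,0],[0,0,0,0.011,0,0,0]]},
)

```text
time: 26.55
tool_pos: [481.9, -0.6, 57.8]
orientation: [-0.0, 0.999, 0.049, -0.0]
force: [-2.9, 1.2, 0.9]
gripper_width: -0.0
gripper_force: 1.6
```

>>> shift_gripper(
  motion={"offsets": [[0,0,0,0.0007,0,0,0],[0,0,0,0.0014,0,0,0],[0,0,0,0.0021,0,0,0],[0,0,0,0.0028,0,0,0],[0,0,0,0.0035,0,0,0],[0,0,0,0.0042,0,0,0],[0,0,0,0.0048,0,0,0],[0,0,0,0.0054,0,0,0]]},
)

```text
time: 27.35
tool_pos: [487.2, -0.1, 57.8]
orientation: [-0.0, 0.999, 0.049, -0.0]
force: [-4.6, 2.3, 1.9]
gripper_width: 0.1
gripper_force: 1.7
```

>>> shift_gripper(
  motion={"offsets": [[0,0,0,0.0005,0,0,0],[0,0,0,0.001,0,0,0],[0,0,0,0.0015,0,0,0],[0,0,0,0.002,0,0,0],[0,0,0,0.0025,0,0,0],[0,0,0,0.003,0,0,0],[0,0,0,0.0035,0,0,0],[0,0,0,0.004,0,0,0]]},
)

```text
time: 28.15
tool_pos: [491.2, 0.3, 57.8]
orientation: [-0.0, 0.999, 0.049, -0.0]
force: [-4.4, 2.3, 2.0]
gripper_width: 0.2
gripper_force: 1.8
```

>>> shift_gripper(
  motion={"offsets": [[0,0,0,0.0005,0,0,0],[0,0,0,0.001,0,0,0],[0,0,0,0.0015,0,0,0],[0,0,0,0.002,0,0,0],[0,0,0,0.0024,0,0,0],[0,0,0,0.0024,0,0,0]]},
)

```text
time: 28.75
tool_pos: [493.7, 0.5, 57.8]
orientation: [0.0, 0.999, 0.049, 0.0]
force: [-2.9, 2.5, 0.8]
gripper_width: -0.1
gripper_force: 1.7
```

Converted, 2 mm is 0.002, 1.5 mm is 0.0015.

>>> shift_gripper(
  motion={"offsets": [[0,0,0,0.0005,0,0,0],[0,0,0,0.001,0,0,0],[0,0,0,0.0015,0,0,0],[0,0,0,0.002,0,0,0],[0,0,0,0.002,0,0,0]]},
)

```text
time: 29.25
tool_pos: [495.0, 0.6, 57.8]
orientation: [-0.0, 0.999, 0.049, -0.0]
force: [-5.3, 3.0, 2.5]
gripper_width: 0.0
gripper_force: 2.7
```

Converted, 1.6 mm is 0.0016, 1.2 mm is 0.0012.

>>> shift_gripper(
  motion={"offsets": [[0,0,0,0.0004,0,0,0],[0,0,0,0.0008,0,0,0],[0,0,0,0.0012,0,0,0],[0,0,0,0.0016,0,0,0],[0,0,0,0.0016,0,0,0]]},
)

```text
time: 29.75
tool_pos: [495.1, 0.7, 57.8]
orientation: [-0.0, 0.999, 0.049, -0.001]
force: [-8.8, 0.8, 6.4]
gripper_width: 0.2
gripper_force: 4.9
```

Stalled at the stop (9 N). Letting go gently, then backing off and rising.

>>> shift_gripper(
  motion={"offsets": [[0,0,0,-0.003,0,0,0],[0,0,0,-0.008,0,0,0],[0,0,0,-0.015,0,0,0],[0,0,0,-0.025,0,0,0],[0,0,0,-0.035,0,-0.01,0],[0,0,0,-0.045,0,-0.04,0],[0,0,0,-0.045,0,-0.08,0],[0,0,0,-0.045,0,-0.11,0]]},
)

```text
time: 30.55
tool_pos: [451.3, -4.3, 169.9]
orientation: [-0.0, 0.999, 0.049, 0.0]
force: [1.0, 0.8, 0.2]
gripper_width: -0.1
gripper_force: 0.0
```

>>> shift_gripper(
  motion={"offsets": [[0,0,0,0,-0.045,0,0],[0,0,0,0,-0.09,0,0],[0,0,0,0,-0.135,0,0],[0,0,0,0,-0.18,0,0],[0,0,0,0,-0.225,0,0],[0,0,0,0,-0.27,0,0],[0,0,0,0,-0.3,0,0],[0,0,0,0,-0.3,0,0]]},
)

```text
time: 31.35
tool_pos: [421.6, 299.1, 167.8]
orientation: [-0.001, 0.999, 0.053, 0.0]
force: [-0.3, -0.6, 0.1]
gripper_width: -0.4
gripper_force: 0.0
```

```bash
python3 - <<'E'
from h import *
for n in("top","side"):
    s=snap(n); np.savez(n+"5.npz",**s)
a=cv2.resize(np.load("top5.npz")["pixels"][110:270,150:370],None,fx=2,fy=2); b=cv2.resize(np.load("side5.npz")["pixels"][110:270,190:350],None,fx=2,fy=2)
cv2.imwrite("pics/both5.png",np.hstack([a,b])[:,:,::-1]); togo((450,300,180),0)
E
```

```text
rv [ 0.    -0.    -1.471] d [ 28.2  -2.4 -11.9] at [422.2 294.8 168.1] t 31.45
```

View pics/both5.png

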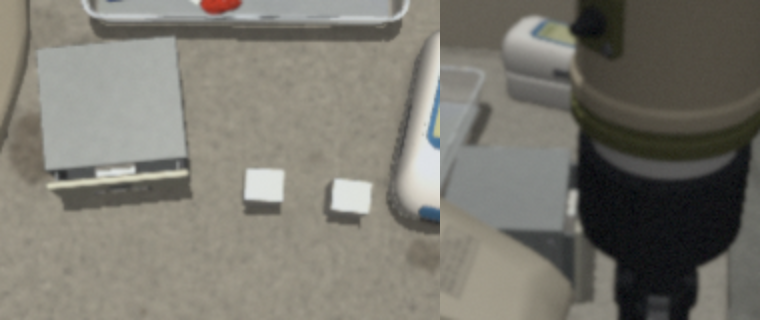

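The top view shows the drawer home, with its front strip at (50–187, 180) against the box. The carton top shows in the gap at (115,172), and both neighbours are standing at (264,187) and (351,196). I wait, then compare with the first picture to check that it stays shut.

>>> shift_gripper(
  motion={"offsets": [[0,0,0,0,0,0,0],[0,0,0,0,0,0,0],[0,0,0,0,0,0,0],[0,0,0,0,0,0,0],[0,0,0,0,0,0,0],[0,0,0,0,0,0,0],[0,0,0,0,0,0,0],[0,0,0,0,0,0,0]]},
)

```text
time: 32.25
tool_pos: [422.8, 295.0, 167.8]
orientation: [0.0, 0.999, 0.049, 0.0]
force: [0.1, -0.7, 0.9]
gripper_width: 0.0
gripper_force: 0.0
```

```bash
python3 - <<'E'
from h import *
s6=snap("top")
ux=np.array([np.cos(.099),np.sin(.099)]); uy=np.array([-ux[1],ux[0]]); F=np.array([496,1.])
for n,s in(("start",np.load("top0.npz")),("t5",np.load("top5.npz")),("now",s6)):
    C=cloud(s); Z=C[...,2]; bx=(C[...,:2]-F)@ux; by=(C[...,:2]-F)@uy
    m=(Z>79)&(Z<90)&(bx>-20)&(bx<8)&(abs(by)<60); k=(Z>62)&(Z<78)&(bx>6)&(bx<40)&(abs(by)<24)
    print(n,"front bx",m.sum(),np.round(np.percentile(bx[m],[3,50,97]),1),"carton top z",k.sum(),np.round(np.median(Z[k]),1) if k.sum() else None, "by",np.round(np.percentile(by[k],[5,50,95]),1) if k.sum() else None)
E
```

```text
start front bx 259 [0.7 3.2 6.4] carton top z 0 None by None
t5 front bx 262 [0.7 3.2 6.5] carton top z 111 69.7 by [-11.3   3.2  17.4]
now front bx 263 [0.7 3.2 6.5] carton top z 111 69.6 by [-11.5   3.2  17.1]
```

The drawer front is exactly where it started and is not moving. The carton top is at 69.6 mm, so it is upright on the trough floor. Handing in.

```bash
python3 -c "
from workcell import manip
print(manip.sign_off())"
```

```text
the job is handed in; nothing more can be done
None
```

The middle carton is standing upright in the drawer, which is latched and stayed shut when I checked again; the other two cartons are still standing in their places, and the job is handed in at about 32 s (no verdict was returned).

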